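# Gather three pine blanks into a corner fence with a straightedge

## Robot

A 6-joint arm with a two-finger parallel gripper is mounted at the origin on a cart in front of the work surface, level with it; the furniture and walls round the work are solid. World frame = base frame: x ahead of the robot, y to its left, z up, the work surface at z = 0. Lengths are in m, angles in degrees, forces in N, time in s.
With the tool pointing down it reaches from about 0.4 to 0.825 m from the base axis. Payload 7 kg.
Tool frame: the origin (TCP) lies on the centre line of the jaws, within the pads' length; the fingertips stand 17 mm ahead of it and the grasp point (between the pads) lies 2 mm behind it; y points along the fingers, z is the direction in which the jaws open and shut, and the axes are right-handed (so a half turn about y gives the same grasp; the last joint's range is limited). The gripper opens to 88 mm and grips with 3 to 60 N. Pads are 19 mm wide; open, the fingers measure 130 mm over their backs; the gripper's body (78 mm by 193 mm) begins 47 mm behind the grasp point.
Start: joints at [89.674, 20.546, 0.682, 0, -70.136, -16.507], TCP at [0.195, 0.646, 0.244] pointing down, gripper open.
Joint ranges: [-176.03, 176.03], [-82.01, 121.73], [-58.28, 71.71], [-173.87, 95.51], [-174.79, -0.11], [-173.66, 173.66]. Speed limits (degrees/s): [136.94, 136.94, 172.46, 180, 180, 180].

## Interface

Orientations are given as [roll, pitch, yaw] about the fixed x, y, z axes, in that order (R = Rz(yaw) Ry(pitch) Rx(roll)).
In Python, from plant import r, capture, camera_info gives the robot as it stands. The module is installed in compiled form; this text tells all that it offers.
- The arm moves only by the tool apply_moves, never from a script. Its argument "deltas" is a list of rows, each an object of numbers: "tx", "ty", "tz": the shift along the tool's x, y, z in m; "turn": the turn about the tool's y in rad; "gripper": the finger opening in m, from 0 to 0.0876. A call has 1 to 5 rows; each row is the pose to reach, as a shift and turn from the pose commanded when the call began, along the tool's axes at that moment; what a row does not reach only later rows make up. A row lasts 1/10 s, in which the tool goes at most 50 mm and 8.59 degrees, less where a joint would pass 70% of its speed; a pose out of reach is approached as far as the arm can. A call with a gripper value outside its range is refused whole. The fingers move at their own pace and stop on an object; "newtons" is the grip in N (left out, the last holds). Time passes only in rows, so rows that repeat a pose let the fingers close. It gives the time, the measured TCP pose, the force and the opening at its end, in the units of the state.
- r.get_state(): the state, without advancing time (a new reading comes with each control period).
- capture(name): name is "scene" or "top"; returns (picture, depth): 480x640x3 uint8, red, green, blue; 480x640 float32, m along the optical axis (not along the pixel's ray), 0 where there is no reading.
- camera_info(name): a dict with "K" (3x3 intrinsics, pixels), "eye" and "orientation" of the camera in the world. Camera axes: x right, y up, looking along -z (the intrinsics and any distortion apply to the point x, -y, -z); pixel columns grow to the right and rows downward; lengths in m; the calibration is good to about 2 mm. A picture is of the moment at which its call begins. camera_info takes no time and is no camera call.
- r.close_job(): hands the job in, once; it reports no verdict.
The state is a dict: "time_s": time; "joints": joint angles; "qd": joint speeds; "joint_torque": joint torques, N m; "tcp_pos": TCP position; "eef_rot": TCP orientation; "contact_force": force on the tool from outside, world axes, zero at the start; "moment": the same for the moment, N m; "gripper_width": finger opening in m.
Only numpy, scipy, OpenCV 4.12 (cv2) and the standard library are available. Lean on these libraries where they do the work, as an engineer would, in place of code of your own. Each camera call takes 0.05 s, during which the arm holds its last target.

## Task

Take the wooden straightedge by its upright grip and use it to push the three loose pine blanks together into the corner of the dark fence, so that each has one end against the long far batten, the row is packed side by side with no gaps, and its outer blank is against the short side batten. Move the blanks with the straightedge only, never with the gripper, and leave the glass, wax tin and chisel where they are. Finish by letting the straightedge stand on the bench clear of the blanks.

Things in the scene. Friction and masses are not known exactly. Their poses are not given: they have to be found in the camera images.
- fence: Fixed low L-shaped fence of two dark battens, 22 wide, 16 high. Origin: inside corner at bench level. The far batten's inner face is the plane x = 0 of this frame, running from the corner 270 mm to -y; the side batten's inner face is y = 0, running 150 mm to -x. The blanks lie on the bench at negative x and y. Axes turn with the fence: x roughly away from the robot, y to its left.
- straightedge_grip (a point): Middle of the straightedge's grip, 60 above its underside. The grip is an upright block over the middle of the rail, 22 thick (x), 80 long (y), from 21 to 79 above the underside. Take it from above across the 22 mm; fingertips about 45 above the underside pass over the blanks.
- straightedge: Loose beech straightedge (0.25 kg) standing on the bench: a rail 36 (x) by 240 (y) by 22 high with the upright grip block on it. Origin: centre of its underside. Either long side of the rail can push.
- blank1: One of three equal loose pine blanks, 70 long (x) by 30 wide (y) by 18 high, about 40 g, lying flat. Origin: centre of its underside. They start in a ragged spaced row, length across the far batten within 0.3 rad; in the fence frame x is -135 to -60, y -195 to -35 mm (blank1 nearest the side batten, blank3 farthest).
- blank2: One of three equal loose pine blanks, 70 long (x) by 30 wide (y) by 18 high, about 40 g, lying flat. Origin: centre of its underside. They start in a ragged spaced row, length across the far batten within 0.3 rad; in the fence frame x is -135 to -60, y -195 to -35 mm (blank1 nearest the side batten, blank3 farthest).
- blank3: One of three equal loose pine blanks, 70 long (x) by 30 wide (y) by 18 high, about 40 g, lying flat. Origin: centre of its underside. They start in a ragged spaced row, length across the far batten within 0.3 rad; in the fence frame x is -135 to -60, y -195 to -35 mm (blank1 nearest the side batten, blank3 farthest).
- tea_glass: Bystander: thick glass tumbler, 85 wide, 90 high; origin at the centre of its underside. Leave it alone.
- wax_tin: Bystander: round open tin of wax, 61 wide, 18 high; origin at the centre of its underside. Leave it alone.
- chisel: Bystander: dark-handled carving chisel about 109 by 76, 20 high; origin at the centre of its underside. Leave it alone.
There are look-alikes about, which are no part of the job. Leave any green or red look-alike of the blank3 alone.

How it is judged:
By the outcome, as a careful person would: the job done as asked, in the order asked, and still so for the second after the job is handed in, with the robot touching nothing.
It also fails if it takes over 67 s, if anything falls off the work surface, if the arm or the gripper's body presses on something with over 40 N, if the wrist force passes 120 N, or if a joint passes its speed limit or range.

## Working session

There is one attempt and no reset: what is moved stays moved. The work goes in short steps, Python scripts to look and compute and a tool call to move; the robot and the scene stay as the last step left them, time stands still between calls to the robot, and variables do not carry over. Pictures are saved under pics/ and viewed, and the job is handed in when it is done.

Besides the shell and the picture viewer there is one more tool, called after ">>>" as name([rows], argument=value, ...), one row to a line, values as JSON. apply_moves: Moves the arm, as the interface text tells. Its arguments: {"type":"object","properties":{"deltas":{"type":"array","items":{"type":"object","properties":{"tx":{"type":"number"},"ty":{"type":"number"},"tz":{"type":"number"},"turn":{"type":"number"},"gripper":{"type":"number"}}}},"newtons":{"type":"number"}},"required":["deltas"]}

```bash
mkdir -p pics
python3 - <<'E'
from plant import r,capture,camera_info
import cv2,numpy as np
for n in("scene","top"):
    p,d=capture(n); cv2.imwrite(f"pics/{n}0.png",p[:,:,::-1]); np.savez(f"{n}0.npz",p=p,d=d)
    print(n,camera_info(n))
print(r.get_state())
E
```

```text
scene {'K': array([[490.17302283,   0.        , 323.64898508],
       [  0.        , 490.17302283, 240.66056283],
       [  0.        ,   0.        ,   1.        ]]), 'eye': array([ 0.05338845, -0.84476244,  0.67777348]), 'orientation': array([ 58.08474859,  -1.4114827 , -30.25834453])}
top {'K': array([[533.82133708,   0.        , 319.6374068 ],
       [  0.        , 533.82133708, 243.6191516 ],
       [  0.        ,   0.        ,   1.        ]]), 'eye': array([ 0.39612204, -0.01967227,  1.14128223]), 'orientation': array([  8.40887226,   0.18476074, -88.85316457])}
{'time_s': 0.1, 'joints': array([ 8.96713854e+01,  2.05878896e+01,  6.40105540e-01, -1.60717011e-02,
       -7.01364480e+01, -1.65053780e+01]), 'qd': array([ 0.08451194, -0.16517795,  0.13604357,  0.18383973,  0.0376307 ,
        0.05398877]), 'joint_torque': array([-5.22406262e-04, -5.84162557e+01,  2.93752384e+01,  7.01563284e+00,
        1.01573789e-02, -4.78443337e-05]), 'tcp_pos': array([0.19541115, 0.64567546, 0.24272352]), 'eef_rot': array([-8.99149461e+01,  9.44603352e-03,  1.63160542e+02]), 'contact_force': array([-0.62691683, -0.51819755,  0.42945933]), 'moment': array([-0.02406831, -0.00443026,  0.01802373]), 'gripper_width': 0.08763243620415995}
```

View pics/scene0.png

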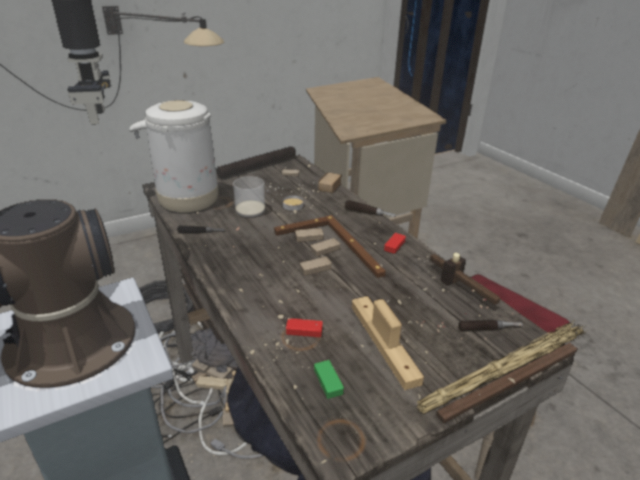

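View pics/top0.png

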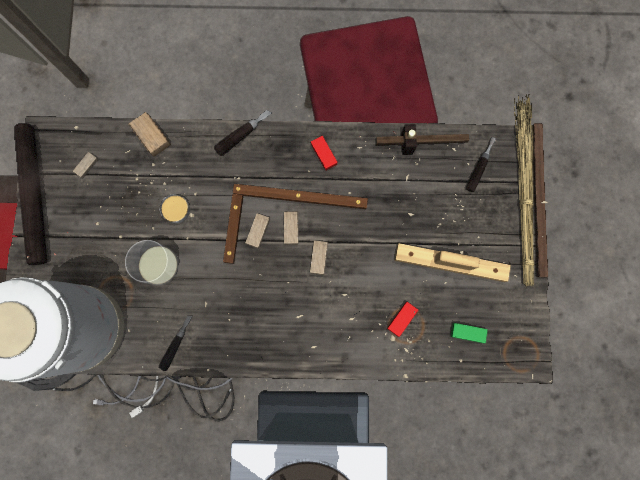

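```bash
cat > h.py <<'E'
import numpy as np,cv2
from scipy.spatial.transform import Rotation as R
from plant import r,capture,camera_info
def ray(n,uv,z):
    c=camera_info(n);K=c["K"];uv=np.atleast_2d(uv).astype(float)
    d=np.c_[(uv[:,0]-K[0,2])/K[0,0],-(uv[:,1]-K[1,2])/K[1,1],-np.ones(len(uv))]
    d=d@R.from_euler('xyz',c["orientation"],degrees=True).as_matrix().T
    e=c["eye"];return e+d*((z-e[2])/d[:,2])[:,None]
def proj(n,P):
    c=camera_info(n);K=c["K"];q=(np.atleast_2d(P)-c["eye"])@R.from_euler('xyz',c["orientation"],degrees=True).as_matrix()
    return np.c_[K[0,0]*q[:,0]/-q[:,2]+K[0,2],K[1,1]*-q[:,1]/-q[:,2]+K[1,2]]
E
python3 - <<'E'
import cv2,numpy as np
p=np.load("top0.npz")["p"]
c=p[170:290,215:385][:,:,::-1];cv2.imwrite("pics/c1.png",cv2.resize(c,None,fx=4.5,fy=4.5,interpolation=cv2.INTER_CUBIC))
c=p[225:295,385:525][:,:,::-1];cv2.imwrite("pics/c2.png",cv2.resize(c,None,fx=5,fy=5,interpolation=cv2.INTER_CUBIC))
hsv=cv2.cvtColor(p,cv2.COLOR_RGB2HSV)
for u,v in[(258,231),(291,227),(319,257),(300,195),(234,230),(275,215),(410,255),(460,258),(450,272)]:print(u,v,p[v,u],hsv[v,u])
E
```

```text
258 231 [190 173 150] [ 17  54 190]
291 227 [184 165 142] [ 16  58 184]
319 257 [186 168 145] [ 17  56 186]
300 195 [140 109  62] [ 18 142 140]
234 230 [97 63 43] [ 11 142  97]
275 215 [105  99  95] [ 12  24 105]
410 255 [112  79  53] [ 13 134 112]
460 258 [237 213 150] [ 22  94 237]
450 272 [95 92 83] [23 32 95]
```

View pics/c1.png

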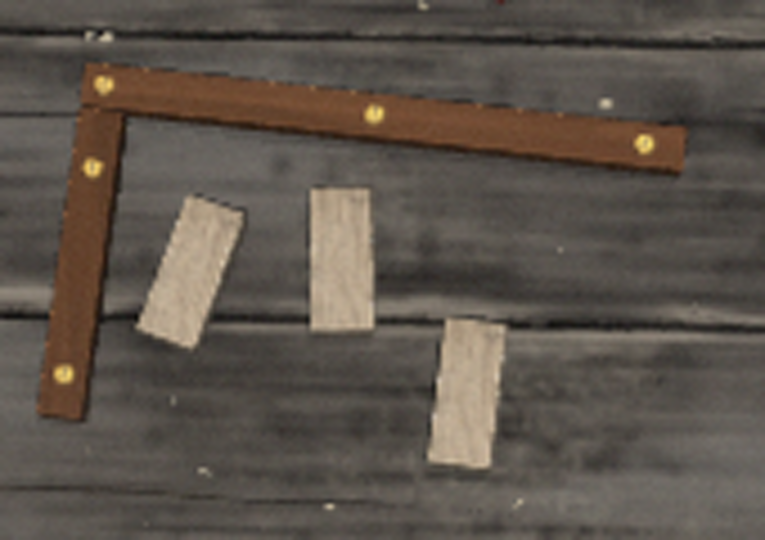

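View pics/c2.png

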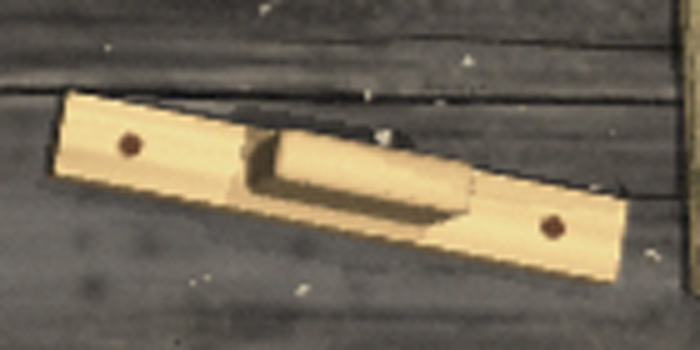

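Candidates. Straightedge: the beech rail with an upright block at (455,262) in the top view, versus the straw broom (525,190), brown rail (540,200) and marking gauge (420,140); I choose (455,262). Blanks: pine pieces at (258,231), (291,227) and (319,257), versus red (323,152) and (403,319), green (470,333), offcut (85,164) and box (148,133). I choose the three pine pieces by the fence. The crops confirm both choices. The fence corner is near (241,195).

```bash
cat >> h.py <<'E'
def rects(mask,z,n="top",minA=100,f=1):
    out=[]
    cs,_=cv2.findContours(mask.astype(np.uint8),cv2.RETR_EXTERNAL,cv2.CHAIN_APPROX_NONE)
    for c in cs:
        if cv2.contourArea(c)<minA*f*f:continue
        P=ray(n,(c[:,0]+.5)/f-.5,z)[:,:2]*1000
        (x,y),s,a=cv2.minAreaRect(P.astype(np.float32)); b=cv2.boxPoints(((x,y),s,a))
        e=b[1]-b[0];g=b[2]-b[1]
        L=e if np.hypot(*e)>np.hypot(*g) else g
        ang=np.degrees(np.arctan2(L[1],L[0]))
        out.append((x,y,max(s),min(s),ang,c.reshape(-1,2).mean(0)/f))
    return out
def blanks(p,f=4):
    b=cv2.resize(p,None,fx=f,fy=f,interpolation=cv2.INTER_CUBIC); h=cv2.cvtColor(b,cv2.COLOR_RGB2HSV)
    m=(h[...,2]>143)&(h[...,0]<30)&(h[...,1]>35)&(h[...,1]<85)
    return [q for q in rects(cv2.morphologyEx(m.astype(np.uint8),cv2.MORPH_OPEN,np.ones((9,9))),.018,f=f) if 215<q[5][0]<390 and 190<q[5][1]<300]
E
python3 - <<'E'
from h import *
p=np.load("top0.npz")["p"];f=4
for q in blanks(p):print("blank",np.round(np.r_[q[:5],q[5]],1))
b=cv2.resize(p,None,fx=f,fy=f,interpolation=cv2.INTER_CUBIC);h=cv2.cvtColor(b,cv2.COLOR_RGB2HSV)
m=(h[...,2]>170)&(h[...,1]>60)&(h[...,0]>12)&(h[...,0]<30); m[:,:385*f]=0;m[:,515*f:]=0;m[:225*f]=0;m[295*f:]=0
m=cv2.morphologyEx(m.astype(np.uint8),cv2.MORPH_CLOSE,np.ones((25,25)))
for q in rects(m,.022,f=f,minA=300):print("se",np.round(np.r_[q[:5],q[5]],1))
# fence top corners from crop, at z=.016
c=np.array([[127,113],[680,173],[685,128],[84,64],[82,420],[36,412],[122,113]])/4.5+[215,170]
P=ray("top",c,.016)[:,:2]*1000;print(np.round(P,1))
# fit lines from mask
m=(h[...,1]>115)&(h[...,0]<20)&(h[...,2]<200);m[:,:215*f]=0;m[:,385*f:]=0;m[:170*f]=0;m[290*f:]=0
m=cv2.morphologyEx(m.astype(np.uint8),cv2.MORPH_CLOSE,np.ones((13,13)))
# far batten: lower edge per column
U=np.arange(255*f,360*f);V=[]
def fit(pts):
    P=ray("top",(np.array(pts)+.5)/f-.5,.016)[:,:2]*1000
    l=cv2.fitLine(P.astype(np.float32),cv2.DIST_HUBER,0,.01,.01).ravel();return l
low=[(u,np.nonzero(m[:230*f,u])[0].max()+.5) for u in U]
up=[(u,np.nonzero(m[:230*f,u])[0].min()-.5) for u in U]
rows=np.arange(202*f,255*f)
ri=[(np.nonzero(m[v,:260*f])[0].max()+.5,v) for v in rows]
le=[(np.nonzero(m[v,:260*f])[0].min()-.5,v) for v in rows]
for k,s in zip(("farin","farout","sidein","sideout"),(low,up,ri,le)):
    l=fit(s);print(k,l,np.degrees(np.arctan2(l[1],l[0])))
l1,l2=fit(low),fit(ri)
t=np.linalg.solve(np.c_[l1[:2],-l2[:2]],l2[2:]-l1[2:]);print("corner",l1[2:]+t[0]*l1[:2])
# grip top at z=.079 (crop c2)
c=np.array([[283,131],[472,165],[466,212],[276,178]])/5.+[385,225]
P=ray("top",c,.079)[:,:2]*1000;print(P,P.mean(0))
E
```

```text
blank [533.6 -10.8  69.   29.3  -6.  318.8 257.5]
blank [589.1 121.9  69.2  29.6 -18.5 257.3 230.1]
blank [596.3  50.4  67.5  29.7   3.1 290.7 227.8]
se [ 529.  -294.   239.7   37.7   80.   452.9  262.1]
[[ 665.1  154.5]
 [ 640.8 -111.1]
 [ 662.9 -113.4]
 [ 688.8  176.2]
 [ 516.5  169.6]
 [ 519.9  191.5]
 [ 665.   156.9]]
farin [9.2561200e-02 9.9570698e-01 6.5261322e+02 1.6510649e+01] 84.689026
farout [9.0671130e-02 9.9588090e-01 6.7587061e+02 1.7636423e+01] 84.797775
sidein [ 9.9569017e-01 -9.2741817e-02  5.8217700e+02  1.6360376e+02] -5.321361
sideout [ 9.9586254e-01 -9.0872400e-02  5.9245422e+02  1.8508282e+02] -5.213797
corner [665.565   155.83673]
[[ 542.46650675 -258.01014876]
 [ 530.21058737 -333.41947004]
 [ 511.25526258 -330.57858911]
 [ 523.43183481 -254.95820289]] [ 526.84104788 -294.2416027 ]
```

Run:
```python
from h import *
for n in("scene","top"):
    d=np.load(n+"0.npz")["d"];v,u=np.nonzero(d>0);c=camera_info(n);K=c["K"];D=d[v,u]
    P=np.c_[(u-K[0,2])/K[0,0]*D,-(v-K[1,2])/K[1,1]*D,-D]@R.from_euler('xyz',c["orientation"],degrees=True).as_matrix().T+c["eye"]
    s=(P[:,2]>.05)&(P[:,0]>.2)&(P[:,0]<.9)&(abs(P[:,1])<.9)&(P[:,2]<.5)
    Q=P[s]
    H,xe,ye=np.histogram2d(Q[:,0],Q[:,1],bins=[np.arange(.2,.91,.05),np.arange(-.9,.91,.1)])
    M=np.zeros_like(H)
    for i,j in zip(np.digitize(Q[:,0],xe)-1,np.digitize(Q[:,1],ye)-1):pass
    ix=np.digitize(Q[:,0],xe)-1;iy=np.digitize(Q[:,1],ye)-1
    for i,j,z in zip(ix,iy,Q[:,2]):
        if i<M.shape[0] and j<M.shape[1]:M[i,j]=max(M[i,j],z)
    print(n,ye[:-1].round(1));
    for i in range(len(M)):print(xe[i].round(2),M[i].round(2))
print(ray("top",[[403,319],[470,333],[158,264],[175,209]],.02).round(3))
```

```text
scene [-0.9 -0.8 -0.7 -0.6 -0.5 -0.4 -0.3 -0.2 -0.1 -0.   0.1  0.2  0.3  0.4
  0.5  0.6  0.7  0.8]
0.2 [0.   0.   0.   0.   0.   0.   0.   0.   0.   0.   0.   0.   0.   0.
 0.5  0.5  0.33 0.  ]
0.25 [0.   0.   0.   0.   0.   0.   0.   0.   0.   0.   0.   0.   0.   0.27
 0.25 0.33 0.33 0.  ]
0.3 [0.   0.   0.   0.   0.   0.   0.   0.   0.   0.   0.   0.   0.27 0.29
 0.28 0.   0.   0.  ]
0.35 [0.   0.   0.   0.   0.   0.   0.   0.   0.   0.   0.   0.   0.28 0.29
 0.29 0.   0.   0.  ]
0.4 [0.   0.   0.   0.   0.   0.   0.   0.   0.   0.   0.   0.   0.27 0.29
 0.29 0.   0.   0.  ]
0.45 [0.   0.   0.   0.   0.   0.   0.   0.   0.   0.   0.   0.09 0.09 0.27
 0.   0.   0.   0.  ]
0.5 [0.   0.   0.   0.   0.   0.08 0.08 0.   0.   0.   0.   0.09 0.09 0.
 0.   0.   0.   0.  ]
0.55 [0.   0.   0.   0.   0.   0.   0.   0.   0.   0.   0.   0.   0.09 0.
 0.   0.   0.   0.  ]
0.6 [0. 0. 0. 0. 0. 0. 0. 0. 0. 0. 0. 0. 0. 0. 0. 0. 0. 0.]
0.65 [0. 0. 0. 0. 0. 0. 0. 0. 0. 0. 0. 0. 0. 0. 0. 0. 0. 0.]
0.7 [0. 0. 0. 0. 0. 0. 0. 0. 0. 0. 0. 0. 0. 0. 0. 0. 0. 0.]
0.75 [0.   0.   0.   0.   0.   0.   0.07 0.07 
[... 871 characters left out ...]
0.   0.   0.09 0.08 0.   0.   0.   0.   0.09 0.09 0.
 0.   0.   0.   0.  ]
0.55 [0.   0.   0.   0.   0.   0.   0.   0.   0.   0.   0.   0.   0.09 0.
 0.   0.   0.   0.  ]
0.6 [0. 0. 0. 0. 0. 0. 0. 0. 0. 0. 0. 0. 0. 0. 0. 0. 0. 0.]
0.65 [0. 0. 0. 0. 0. 0. 0. 0. 0. 0. 0. 0. 0. 0. 0. 0. 0. 0.]
0.7 [0. 0. 0. 0. 0. 0. 0. 0. 0. 0. 0. 0. 0. 0. 0. 0. 0. 0.]
0.75 [0.   0.   0.   0.   0.   0.   0.08 0.08 0.   0.   0.   0.   0.   0.
 0.   0.   0.   0.  ]
0.8 [0.   0.   0.   0.   0.   0.   0.06 0.06 0.   0.   0.   0.   0.   0.
 0.   0.   0.   0.  ]
0.85 [0. 0. 0. 0. 0. 0. 0. 0. 0. 0. 0. 0. 0. 0. 0. 0. 0. 0.]
[[ 0.407 -0.189  0.02 ]
 [ 0.381 -0.328  0.02 ]
 [ 0.512  0.328  0.02 ]
 [ 0.631  0.299  0.02 ]]
```

Add to h.py:
```python
def go(x,y,z,psi):
    s=r.get_state();a=np.radians(s["eef_rot"][2]);d=np.array([x,y])-s["tcp_pos"][:2]*1000
    tx=d@[np.cos(a),np.sin(a)];tz=d@[-np.sin(a),np.cos(a)]
    print("pos",(s["tcp_pos"]*1000).round(1),"rot",s["eef_rot"].round(2),"t",round(s["time_s"],2),"F",s["contact_force"].round(1),"w",round(s["gripper_width"],4))
    print("tx %.4f ty %.4f tz %.4f turn %.4f"%(tx/1000,(s["tcp_pos"][2]*1000-z)/1000,tz/1000,np.radians((s["eef_rot"][2]-psi+180)%360-180)))
F=-5.25;C=np.array([665.5,155.9])
def fw(x,y):
    a=np.radians(F);return C+x*np.array([np.cos(a),np.sin(a)])+y*np.array([-np.sin(a),np.cos(a)])
def wf(P):
    a=np.radians(F);d=np.asarray(P)-C;return d@np.array([np.cos(a),np.sin(a)]),d@np.array([-np.sin(a),np.cos(a)])
```

```text
(no output)
```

>>> apply_moves([
  {"ty": -0.04},
  {"ty": -0.085},
  {"ty": -0.13},
  {"ty": -0.17},
  {"ty": -0.18},
])

```text
invalid input at $.deltas[0]: expected keys tx, ty, tz, turn, gripper
```

>>> apply_moves([
  {"tx": 0, "ty": -0.04, "tz": 0, "turn": 0, "gripper": 0.08},
  {"tx": 0, "ty": -0.085, "tz": 0, "turn": 0, "gripper": 0.08},
  {"tx": 0, "ty": -0.13, "tz": 0, "turn": 0, "gripper": 0.08},
  {"tx": 0, "ty": -0.17, "tz": 0, "turn": 0, "gripper": 0.08},
  {"tx": 0, "ty": -0.18, "tz": 0, "turn": 0, "gripper": 0.08},
])

```text
time_s: 0.6
tcp_pos: [0.1961, 0.6468, 0.4291]
eef_rot: [-90.4, -0.0, 163.2]
contact_force: [0.2, 0.7, 0.2]
gripper_width: 0.0802
```

```bash
python3 -c "
from h import *
go(530,250,420,120)"
```

```text
pos [196.1 646.8 429.1] rot [-9.0410e+01 -3.0000e-02  1.6316e+02] t 0.6 F [0.2 0.7 0.2] w 0.0802
tx -0.4345 ty 0.0091 tz 0.2831 turn 0.7533
```

>>> apply_moves([
  {"tx": -0.038, "ty": 0, "tz": 0.025, "turn": 0.06, "gripper": 0.08},
  {"tx": -0.076, "ty": 0, "tz": 0.05, "turn": 0.13, "gripper": 0.08},
  {"tx": -0.114, "ty": 0, "tz": 0.075, "turn": 0.2, "gripper": 0.08},
  {"tx": -0.152, "ty": 0, "tz": 0.1, "turn": 0.28, "gripper": 0.08},
  {"tx": -0.19, "ty": 0, "tz": 0.125, "turn": 0.36, "gripper": 0.08},
])

```text
time_s: 1.1
tcp_pos: [0.3418, 0.4697, 0.423]
eef_rot: [-90.0, 0.0, 142.4]
contact_force: [1.3, 0.3, 0.9]
gripper_width: 0.0799
```

```bash
python3 -c "
from h import *
go(530,250,420,120)"
```

```text
pos [341.8 469.7 423. ] rot [-89.95   0.   142.37] t 1.1 F [1.3 0.3 0.9] w 0.0799
tx -0.2832 ty 0.0030 tz 0.0591 turn 0.3905
```

>>> apply_moves([
  {"tx": -0.046, "ty": 0, "tz": 0.01, "turn": 0.07, "gripper": 0.08},
  {"tx": -0.092, "ty": 0, "tz": 0.02, "turn": 0.14, "gripper": 0.08},
  {"tx": -0.138, "ty": 0, "tz": 0.03, "turn": 0.21, "gripper": 0.08},
  {"tx": -0.184, "ty": 0, "tz": 0.04, "turn": 0.28, "gripper": 0.08},
  {"tx": -0.23, "ty": 0, "tz": 0.05, "turn": 0.36, "gripper": 0.08},
])

```text
time_s: 1.6
tcp_pos: [0.494, 0.2901, 0.4231]
eef_rot: [-90.0, -0.0, 121.8]
contact_force: [1.5, 1.2, -0.4]
gripper_width: 0.0803
```

```bash
python3 -c "
from h import *
go(528,-294,300,80)"
```

```text
pos [494.  290.1 423.1] rot [-8.9970e+01 -1.0000e-02  1.2176e+02] t 1.6 F [ 1.5  1.2 -0.4] w 0.0803
tx -0.5145 ty 0.1231 tz 0.2785 turn 0.7288
```

>>> apply_moves([
  {"tx": -0.042, "ty": 0.005, "tz": 0.022, "turn": 0.07, "gripper": 0.08},
  {"tx": -0.084, "ty": 0.01, "tz": 0.044, "turn": 0.14, "gripper": 0.08},
  {"tx": -0.126, "ty": 0.015, "tz": 0.066, "turn": 0.22, "gripper": 0.08},
  {"tx": -0.168, "ty": 0.02, "tz": 0.088, "turn": 0.29, "gripper": 0.08},
  {"tx": -0.21, "ty": 0.025, "tz": 0.11, "turn": 0.36, "gripper": 0.08},
])

```text
time_s: 2.1
tcp_pos: [0.5104, 0.0535, 0.398]
eef_rot: [-90.0, -0.0, 101.1]
contact_force: [0.8, 0.3, -0.2]
gripper_width: 0.0798
```

```bash
python3 -c "
from h import *
go(528,-294,300,80)"
```

```text
pos [510.4  53.5 398. ] rot [-8.9970e+01 -1.0000e-02  1.0114e+02] t 2.1 F [ 0.8  0.3 -0.2] w 0.0798
tx -0.3444 ty 0.0980 tz 0.0499 turn 0.3689
```

>>> apply_moves([
  {"tx": -0.045, "ty": 0.012, "tz": 0.007, "turn": 0.07, "gripper": 0.08},
  {"tx": -0.09, "ty": 0.025, "tz": 0.014, "turn": 0.14, "gripper": 0.08},
  {"tx": -0.135, "ty": 0.037, "tz": 0.021, "turn": 0.22, "gripper": 0.08},
  {"tx": -0.18, "ty": 0.05, "tz": 0.028, "turn": 0.29, "gripper": 0.08},
  {"tx": -0.225, "ty": 0.063, "tz": 0.034, "turn": 0.37, "gripper": 0.08},
])

```text
time_s: 2.6
tcp_pos: [0.521, -0.1737, 0.3347]
eef_rot: [-90.0, -0.0, 79.9]
contact_force: [0.4, 1.1, 0.1]
gripper_width: 0.08
```

```bash
python3 -c "
from h import *
go(528,-294,150,80)"
```

```text
pos [ 521.  -173.7  334.7] rot [-8.998e+01 -1.000e-02  7.992e+01] t 2.6 F [0.4 1.1 0.1] w 0.08
tx -0.1172 ty 0.1847 tz -0.0279 turn -0.0014
```

>>> apply_moves([
  {"tx": -0.03, "ty": 0.035, "tz": -0.007, "turn": 0, "gripper": 0.08},
  {"tx": -0.06, "ty": 0.07, "tz": -0.014, "turn": 0, "gripper": 0.08},
  {"tx": -0.09, "ty": 0.105, "tz": -0.021, "turn": 0, "gripper": 0.08},
  {"tx": -0.117, "ty": 0.14, "tz": -0.028, "turn": 0, "gripper": 0.08},
  {"tx": -0.117, "ty": 0.174, "tz": -0.028, "turn": 0, "gripper": 0.08},
])

```text
time_s: 3.1
tcp_pos: [0.5283, -0.2946, 0.159]
eef_rot: [-89.9, 0.0, 79.9]
contact_force: [0.1, 0.1, -0.0]
gripper_width: 0.0802
```

```bash
python3 -c "
from h import *
go(528,-294,64,80)
p,d=capture('scene');cv2.imwrite('pics/s1.png',p[:,:,::-1])
"
```

```text
pos [ 528.3 -294.6  159. ] rot [-8.991e+01  1.000e-02  7.993e+01] t 3.1 F [ 0.1  0.1 -0. ] w 0.0802
tx 0.0005 ty 0.0950 tz 0.0004 turn -0.0012
```

View pics/s1.png

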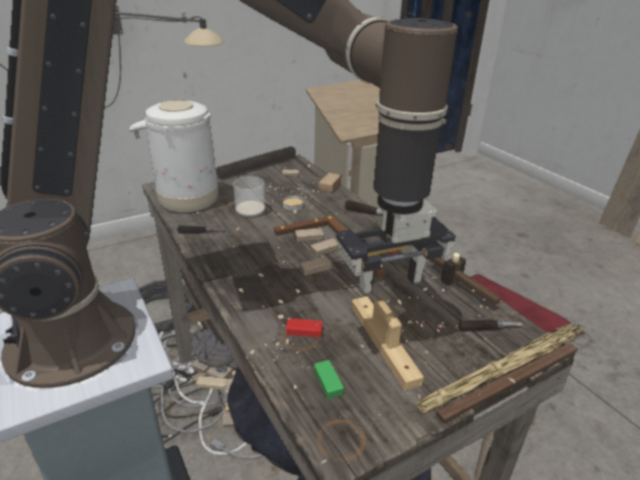

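```bash
python3 -c "
from h import *
print(proj('scene',[[.528,-.294,.142],[.528,-.294,.079],[.528,-.294,0]]))
a=np.radians(-10);x=np.array([np.cos(a),np.sin(a),0])*.04
print(proj('scene',np.array([.528,-.294,.142])+np.array([x,-x])))
"
```

```text
[[389.16568048 284.35021796]
 [385.98501124 311.10716582]
 [382.30617299 342.05489275]]
[[408.62066384 280.21337823]
 [369.16893278 288.60225657]]
```

The scene view shows the open fingers at about (366,288) and (418,280), straddling the line above the grip top at about (388,311), which agrees with the projection. I'll lower and close.

>>> apply_moves([
  {"tx": 0, "ty": 0.03, "tz": 0, "turn": 0, "gripper": 0.08},
  {"tx": 0, "ty": 0.06, "tz": 0, "turn": 0, "gripper": 0.08},
  {"tx": 0, "ty": 0.085, "tz": 0, "turn": 0, "gripper": 0.08},
  {"tx": 0, "ty": 0.095, "tz": 0, "turn": 0, "gripper": 0.08},
  {"tx": 0, "ty": 0.095, "tz": 0, "turn": 0, "gripper": 0.08},
])

```text
time_s: 3.65
tcp_pos: [0.5284, -0.2915, 0.0657]
eef_rot: [-89.8, -0.0, 80.1]
contact_force: [-0.1, -0.4, 0.9]
gripper_width: 0.08
```

>>> apply_moves([
  {"tx": 0, "ty": 0, "tz": 0, "turn": 0, "gripper": 0.05},
  {"tx": 0, "ty": 0, "tz": 0, "turn": 0, "gripper": 0.03},
  {"tx": 0, "ty": 0, "tz": 0, "turn": 0, "gripper": 0.015},
  {"tx": 0, "ty": 0, "tz": 0, "turn": 0, "gripper": 0.015},
  {"tx": 0, "ty": 0, "tz": 0, "turn": 0, "gripper": 0.015},
], newtons=40)

```text
time_s: 4.15
tcp_pos: [0.5293, -0.292, 0.0671]
eef_rot: [-90.0, 0.0, 80.1]
contact_force: [-0.0, 0.0, -0.8]
gripper_width: 0.0456
```

>>> apply_moves([
  {"tx": 0, "ty": 0, "tz": 0, "turn": 0, "gripper": 0.015},
  {"tx": 0, "ty": 0, "tz": 0, "turn": 0, "gripper": 0.015},
  {"tx": 0, "ty": 0, "tz": 0, "turn": 0, "gripper": 0.015},
])

```text
time_s: 4.45
tcp_pos: [0.5291, -0.292, 0.0666]
eef_rot: [-90.0, 0.0, 80.1]
contact_force: [2.6, -0.2, -2.4]
gripper_width: 0.0217
```

>>> apply_moves([
  {"tx": 0, "ty": -0.015, "tz": 0, "turn": 0, "gripper": 0.015},
  {"tx": 0, "ty": -0.035, "tz": 0, "turn": 0, "gripper": 0.015},
  {"tx": 0, "ty": -0.055, "tz": 0, "turn": 0, "gripper": 0.015},
  {"tx": 0, "ty": -0.06, "tz": 0, "turn": 0, "gripper": 0.015},
])

```text
time_s: 4.85
tcp_pos: [0.53, -0.2923, 0.1284]
eef_rot: [-90.2, 0.0, 80.1]
contact_force: [-0.2, -0.0, -1.3]
gripper_width: 0.0217
```

```bash
python3 -c "
from h import *
go(*fw(-195,-128),125,84.75)
print(fw(-195,-128))"
```

```text
pos [ 530.  -292.3  128.4] rot [-9.016e+01  2.000e-02  8.010e+01] t 4.85 F [-0.2 -0.  -1.3] w 0.0217
tx 0.3214 ty 0.0034 tz 0.1275 turn -0.0811
[459.60583193  46.27978491]
```

>>> apply_moves([
  {"tx": 0.02, "ty": 0, "tz": 0.01, "turn": 0, "gripper": 0.015},
  {"tx": 0.055, "ty": 0, "tz": 0.024, "turn": -0.02, "gripper": 0.015},
  {"tx": 0.09, "ty": 0, "tz": 0.038, "turn": -0.04, "gripper": 0.015},
  {"tx": 0.125, "ty": 0, "tz": 0.052, "turn": -0.06, "gripper": 0.015},
  {"tx": 0.16, "ty": 0, "tz": 0.066, "turn": -0.08, "gripper": 0.015},
])

```text
time_s: 5.35
tcp_pos: [0.4905, -0.1218, 0.1256]
eef_rot: [-89.9, -0.0, 84.7]
contact_force: [0.1, 0.4, -2.1]
gripper_width: 0.0219
```

```bash
python3 -c "
from h import *
go(*fw(-195,-128),125,84.75)"
```

```text
pos [ 490.5 -121.8  125.6] rot [-89.93  -0.    84.68] t 5.35 F [ 0.1  0.4 -2.1] w 0.0219
tx 0.1644 ty 0.0006 tz 0.0464 turn -0.0013
```

>>> apply_moves([
  {"tx": 0.035, "ty": 0, "tz": 0.012, "turn": 0, "gripper": 0.015},
  {"tx": 0.07, "ty": 0, "tz": 0.024, "turn": 0, "gripper": 0.015},
  {"tx": 0.105, "ty": 0, "tz": 0.036, "turn": 0, "gripper": 0.015},
  {"tx": 0.14, "ty": 0, "tz": 0.047, "turn": 0, "gripper": 0.015},
  {"tx": 0.163, "ty": 0, "tz": 0.047, "turn": 0, "gripper": 0.015},
])

```text
time_s: 5.85
tcp_pos: [0.4582, 0.0452, 0.1259]
eef_rot: [-89.9, -0.0, 84.7]
contact_force: [1.1, -0.2, -2.8]
gripper_width: 0.0217
```

>>> apply_moves([
  {"tx": 0, "ty": 0.02, "tz": 0, "turn": 0, "gripper": 0.015},
  {"tx": 0, "ty": 0.04, "tz": 0, "turn": 0, "gripper": 0.015},
  {"tx": 0, "ty": 0.05, "tz": 0, "turn": 0, "gripper": 0.015},
  {"tx": 0, "ty": 0.054, "tz": 0, "turn": 0, "gripper": 0.015},
  {"tx": 0, "ty": 0.054, "tz": 0, "turn": 0, "gripper": 0.015},
])

```text
time_s: 6.35
tcp_pos: [0.4597, 0.0433, 0.0721]
eef_rot: [-89.9, 0.0, 84.7]
contact_force: [0.1, -0.2, -2.2]
gripper_width: 0.0216
```

```bash
python3 -c "
from h import *
go(*fw(-195,-128),68,84.75)
p,d=capture('top');cv2.imwrite('pics/t2.png',cv2.resize(p[150:330,190:430][:,:,::-1],None,fx=3,fy=3,interpolation=2))
p,d=capture('scene');cv2.imwrite('pics/s2.png',cv2.resize(p[190:350,220:440][:,:,::-1],None,fx=3,fy=3,interpolation=2))
"
```

```text
pos [459.7  43.3  72.1] rot [-8.994e+01  5.000e-02  8.465e+01] t 6.35 F [ 0.1 -0.2 -2.2] w 0.0216
tx 0.0029 ty 0.0041 tz 0.0004 turn -0.0017
```

View pics/t2.png

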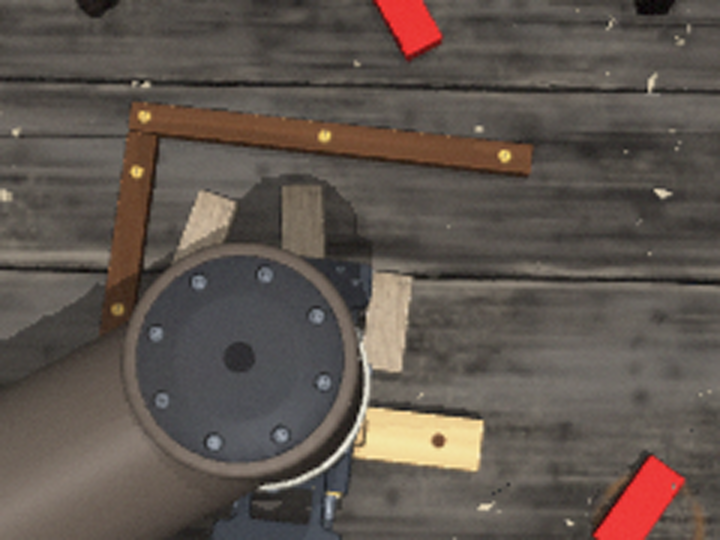

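View pics/s2.png

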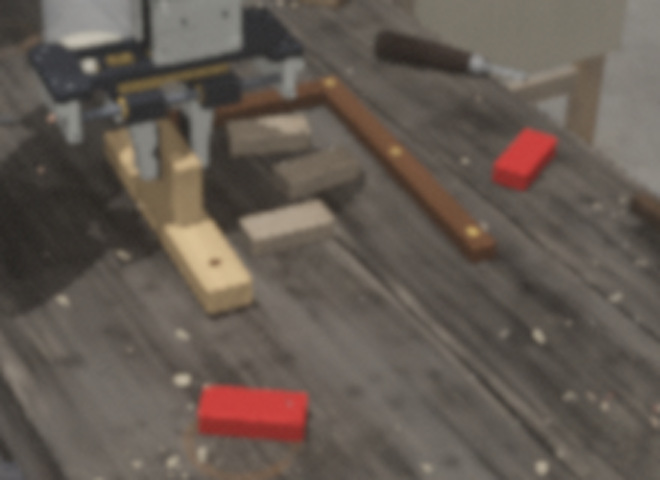

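>>> apply_moves([
  {"tx": 0.002, "ty": 0.004, "tz": -0.005, "turn": 0, "gripper": 0.015},
  {"tx": 0.003, "ty": 0.0045, "tz": -0.015, "turn": 0, "gripper": 0.015},
  {"tx": 0.003, "ty": 0.0045, "tz": -0.025, "turn": 0, "gripper": 0.015},
  {"tx": 0.003, "ty": 0.0045, "tz": -0.035, "turn": 0, "gripper": 0.015},
  {"tx": 0.003, "ty": 0.0045, "tz": -0.045, "turn": 0, "gripper": 0.015},
])

```text
time_s: 6.95
tcp_pos: [0.5061, 0.0423, 0.068]
eef_rot: [-90.0, 0.0, 84.7]
contact_force: [-0.5, -0.0, -1.5]
gripper_width: 0.0217
```

>>> apply_moves([
  {"tx": 0, "ty": 0, "tz": -0.01, "turn": 0, "gripper": 0.015},
  {"tx": 0, "ty": 0, "tz": -0.02, "turn": 0, "gripper": 0.015},
  {"tx": 0, "ty": 0, "tz": -0.03, "turn": 0, "gripper": 0.015},
  {"tx": 0, "ty": 0, "tz": -0.04, "turn": 0, "gripper": 0.015},
  {"tx": 0, "ty": 0, "tz": -0.045, "turn": 0, "gripper": 0.015},
])

```text
time_s: 7.45
tcp_pos: [0.5509, 0.0382, 0.068]
eef_rot: [-90.0, 0.0, 84.7]
contact_force: [-1.5, -0.4, -1.8]
gripper_width: 0.0218
```

```bash
python3 -c "
from h import *
go(*fw(-88,-128),67,84.75)
p,d=capture('top');cv2.imwrite('pics/t3.png',cv2.resize(p[150:330,190:430][:,:,::-1],None,fx=3,fy=3,interpolation=2))
p,d=capture('scene');cv2.imwrite('pics/s3.png',cv2.resize(p[190:350,220:440][:,:,::-1],None,fx=3,fy=3,interpolation=2))
"
```

```text
pos [550.9  38.2  68. ] rot [-90.     0.    84.66] t 7.45 F [-1.5 -0.4 -1.8] w 0.0218
tx -0.0003 ty 0.0010 tz -0.0154 turn -0.0016
```

View pics/s3.png

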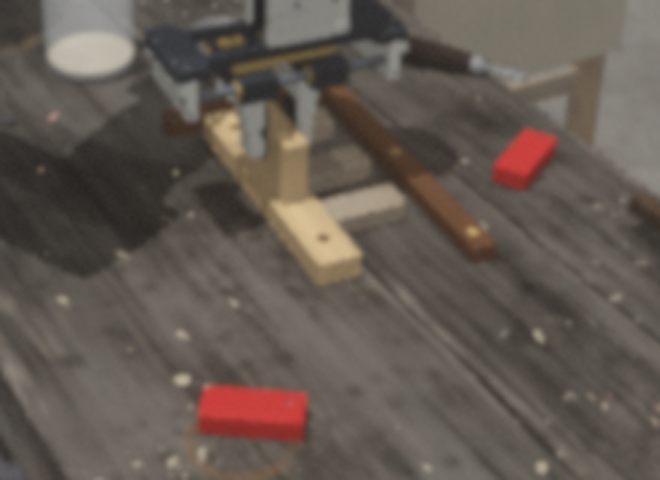

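View pics/t3.png

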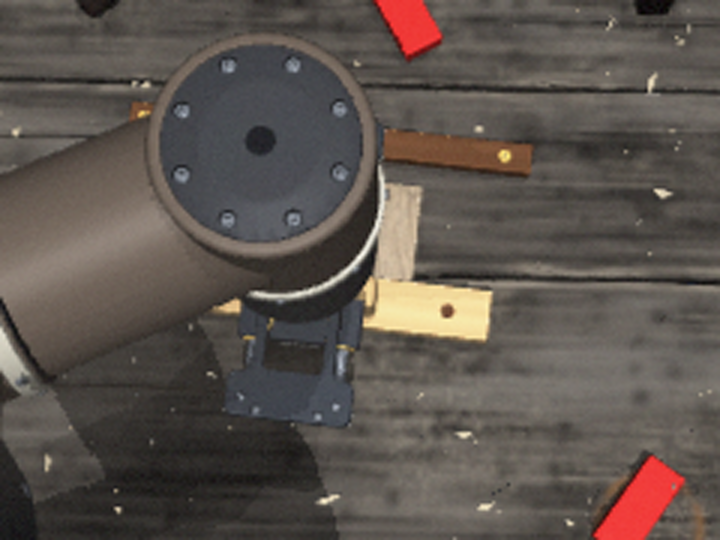

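>>> apply_moves([
  {"tx": 0, "ty": 0, "tz": -0.004, "turn": 0, "gripper": 0.015},
  {"tx": 0, "ty": 0, "tz": -0.008, "turn": 0, "gripper": 0.015},
  {"tx": 0, "ty": 0, "tz": -0.011, "turn": 0, "gripper": 0.015},
  {"tx": 0, "ty": 0, "tz": -0.013, "turn": 0, "gripper": 0.015},
  {"tx": 0, "ty": 0, "tz": -0.013, "turn": 0, "gripper": 0.015},
])

```text
time_s: 8.05
tcp_pos: [0.5631, 0.0371, 0.0681]
eef_rot: [-90.0, -0.0, 84.7]
contact_force: [-0.7, -0.3, -2.7]
gripper_width: 0.0217
```

>>> apply_moves([
  {"tx": 0, "ty": 0, "tz": -0.001, "turn": 0, "gripper": 0.015},
  {"tx": 0, "ty": 0, "tz": -0.002, "turn": 0, "gripper": 0.015},
  {"tx": 0, "ty": 0, "tz": -0.002, "turn": 0, "gripper": 0.015},
])

```text
time_s: 8.35
tcp_pos: [0.5648, 0.0369, 0.0681]
eef_rot: [-90.0, 0.0, 84.7]
contact_force: [0.2, -0.7, -2.8]
gripper_width: 0.0218
```

>>> apply_moves([
  {"tx": 0, "ty": 0, "tz": -0.001, "turn": 0, "gripper": 0.015},
  {"tx": 0, "ty": 0, "tz": -0.002, "turn": 0, "gripper": 0.015},
  {"tx": 0, "ty": 0, "tz": -0.002, "turn": 0, "gripper": 0.015},
])

```text
time_s: 8.65
tcp_pos: [0.567, 0.0367, 0.0681]
eef_rot: [-90.0, -0.0, 84.7]
contact_force: [0.2, 0.4, -2.6]
gripper_width: 0.0218
```

```bash
python3 -c "
from h import *
print(r.get_state()['contact_force'],r.get_state()['moment'],wf(r.get_state()['tcp_pos'][:2]*1000))"
```

```text
[ 0.18459514  0.36097476 -2.58775838] [ 0.06326107  0.00655434 -0.04013931] (np.float64(-87.20652541764933), np.float64(-127.67842266596482))
```

>>> apply_moves([
  {"tx": 0, "ty": 0, "tz": -0.001, "turn": 0, "gripper": 0.015},
  {"tx": 0, "ty": 0, "tz": -0.001, "turn": 0, "gripper": 0.015},
])

```text
time_s: 8.85
tcp_pos: [0.5679, 0.0366, 0.0681]
eef_rot: [-90.0, -0.0, 84.7]
contact_force: [0.1, -1.2, -2.5]
gripper_width: 0.0217
```

>>> apply_moves([
  {"tx": 0, "ty": 0, "tz": -0.001, "turn": 0, "gripper": 0.015},
  {"tx": 0, "ty": 0, "tz": -0.001, "turn": 0, "gripper": 0.015},
])

```text
time_s: 9.05
tcp_pos: [0.5687, 0.0365, 0.068]
eef_rot: [-90.0, 0.0, 84.7]
contact_force: [-1.2, -0.4, -1.7]
gripper_width: 0.0221
```

>>> apply_moves([
  {"tx": 0, "ty": 0, "tz": -0.0005, "turn": 0, "gripper": 0.015},
  {"tx": 0, "ty": 0, "tz": -0.0005, "turn": 0, "gripper": 0.015},
])

```text
time_s: 9.25
tcp_pos: [0.5688, 0.0364, 0.068]
eef_rot: [-90.0, 0.0, 84.7]
contact_force: [-2.9, -0.3, -0.3]
gripper_width: 0.0218
```

>>> apply_moves([
  {"tx": 0, "ty": 0, "tz": 0.005, "turn": 0, "gripper": 0.015},
  {"tx": 0, "ty": 0, "tz": 0.02, "turn": 0, "gripper": 0.015},
  {"tx": 0, "ty": -0.015, "tz": 0.035, "turn": 0, "gripper": 0.015},
  {"tx": 0, "ty": -0.04, "tz": 0.04, "turn": 0, "gripper": 0.015},
  {"tx": 0, "ty": -0.05, "tz": 0.04, "turn": 0, "gripper": 0.015},
])

```text
time_s: 9.75
tcp_pos: [0.5301, 0.0407, 0.1203]
eef_rot: [-90.2, -0.1, 84.7]
contact_force: [0.8, 0.3, -1.5]
gripper_width: 0.022
```

```bash
python3 -c "
from h import *
go(*fw(-132,-230),118,174.75)
"
```

```text
pos [530.1  40.7 120.3] rot [-9.020e+01 -8.000e-02  8.472e+01] t 9.75 F [ 0.8  0.3 -1.5] w 0.022
tx -0.1029 ty 0.0023 tz 0.0077 turn -1.5714
```

>>> apply_moves([
  {"tx": -0.02, "ty": 0, "tz": 0.001, "turn": -0.12, "gripper": 0.015},
  {"tx": -0.04, "ty": 0, "tz": 0.003, "turn": -0.25, "gripper": 0.015},
  {"tx": -0.06, "ty": 0, "tz": 0.005, "turn": -0.38, "gripper": 0.015},
  {"tx": -0.08, "ty": 0, "tz": 0.006, "turn": -0.51, "gripper": 0.015},
  {"tx": -0.1, "ty": 0, "tz": 0.008, "turn": -0.64, "gripper": 0.015},
])

```text
time_s: 10.25
tcp_pos: [0.5127, -0.0593, 0.118]
eef_rot: [-90.1, 0.0, 121.6]
contact_force: [0.4, -0.1, -3.2]
gripper_width: 0.0218
```

>>> apply_moves([
  {"tx": 0, "ty": 0, "tz": 0, "turn": -0.13, "gripper": 0.015},
  {"tx": 0, "ty": 0, "tz": 0, "turn": -0.26, "gripper": 0.015},
  {"tx": 0, "ty": 0, "tz": 0, "turn": -0.39, "gripper": 0.015},
  {"tx": 0, "ty": 0, "tz": 0, "turn": -0.52, "gripper": 0.015},
  {"tx": 0, "ty": 0, "tz": 0, "turn": -0.65, "gripper": 0.015},
])

```text
time_s: 10.75
tcp_pos: [0.5128, -0.0587, 0.1179]
eef_rot: [-90.0, 0.1, 158.9]
contact_force: [0.0, -0.2, -2.1]
gripper_width: 0.0219
```

>>> apply_moves([
  {"tx": 0, "ty": 0, "tz": 0, "turn": -0.12, "gripper": 0.015},
  {"tx": 0, "ty": 0, "tz": 0, "turn": -0.22, "gripper": 0.015},
  {"tx": 0, "ty": 0, "tz": 0, "turn": -0.28, "gripper": 0.015},
  {"tx": 0, "ty": 0, "tz": 0, "turn": -0.28, "gripper": 0.015},
])

```text
time_s: 11.15
tcp_pos: [0.5127, -0.0586, 0.1179]
eef_rot: [-90.0, 0.0, 174.7]
contact_force: [0.2, 0.3, -3.5]
gripper_width: 0.0219
```

```bash
python3 -c "
from h import *
go(*fw(-132,-230),68,174.75)
p,d=capture('top');cv2.imwrite('pics/t4.png',cv2.resize(p[150:330,190:430][:,:,::-1],None,fx=3,fy=3,interpolation=2))
for q in blanks(p):print(np.round(q[:5],1),np.round(wf(q[:2]),1))
"
```

```text
pos [512.7 -58.6 117.9] rot [-9.0020e+01  5.0000e-02  1.7466e+02] t 11.15 F [ 0.2  0.3 -3.5] w 0.0219
tx -0.0005 ty 0.0499 tz 0.0024 turn -0.0015
[652.7 124.5  30.6  22.6 -88.9] [ -9.8 -32.4]
```

View pics/t4.png

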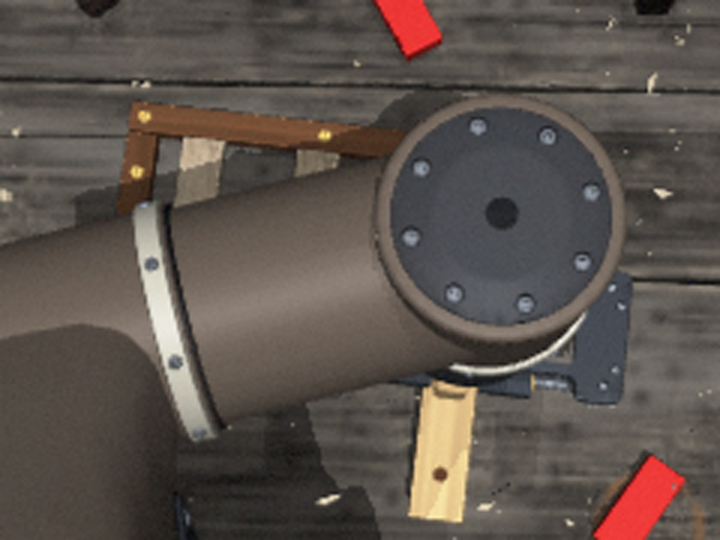

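>>> apply_moves([
  {"tx": 0, "ty": 0.02, "tz": 0, "turn": 0, "gripper": 0.015},
  {"tx": 0, "ty": 0.038, "tz": 0, "turn": 0, "gripper": 0.015},
  {"tx": 0, "ty": 0.047, "tz": 0, "turn": 0, "gripper": 0.015},
  {"tx": 0, "ty": 0.0498, "tz": 0, "turn": 0, "gripper": 0.015},
  {"tx": 0, "ty": 0.0498, "tz": 0, "turn": 0, "gripper": 0.015},
])

```text
time_s: 11.7
tcp_pos: [0.5124, -0.0587, 0.0682]
eef_rot: [-90.0, -0.0, 174.6]
contact_force: [-0.6, -0.1, -2.1]
gripper_width: 0.0218
```

```bash
python3 -c "
from h import *
go(*fw(-132,-108),68,174.75)
p,d=capture('scene');cv2.imwrite('pics/s5.png',cv2.resize(p[190:350,220:440][:,:,::-1],None,fx=3,fy=3,interpolation=2))
"
```

```text
pos [512.4 -58.7  68.2] rot [-8.998e+01 -2.000e-02  1.746e+02] t 11.7 F [-0.6 -0.1 -2.1] w 0.0218
tx -0.0005 ty 0.0002 tz -0.1197 turn -0.0027
```

View pics/s5.png

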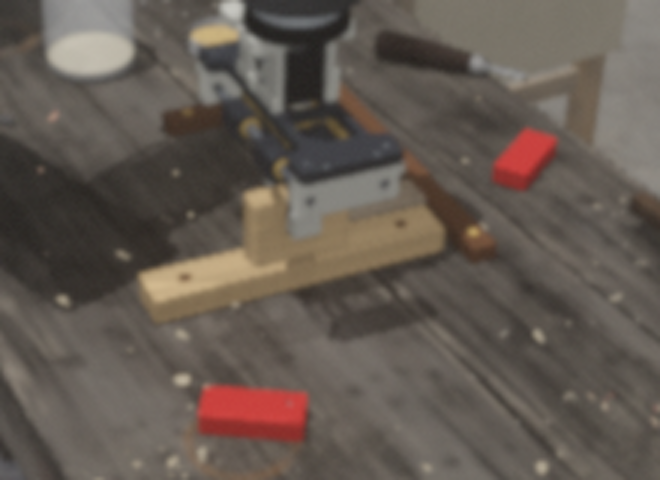

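>>> apply_moves([
  {"tx": 0, "ty": 0, "tz": -0.006, "turn": -0.002, "gripper": 0.015},
  {"tx": 0, "ty": 0, "tz": -0.016, "turn": -0.002, "gripper": 0.015},
  {"tx": 0, "ty": 0, "tz": -0.026, "turn": -0.002, "gripper": 0.015},
  {"tx": 0, "ty": 0, "tz": -0.036, "turn": -0.002, "gripper": 0.015},
  {"tx": 0, "ty": 0, "tz": -0.046, "turn": -0.002, "gripper": 0.015},
])

```text
time_s: 12.25
tcp_pos: [0.5167, -0.0117, 0.0685]
eef_rot: [-90.0, 0.0, 174.8]
contact_force: [-0.4, -0.2, -2.2]
gripper_width: 0.022
```

>>> apply_moves([
  {"tx": 0, "ty": 0, "tz": -0.01, "turn": 0, "gripper": 0.015},
  {"tx": 0, "ty": 0, "tz": -0.02, "turn": 0, "gripper": 0.015},
  {"tx": 0, "ty": 0, "tz": -0.03, "turn": 0, "gripper": 0.015},
  {"tx": 0, "ty": 0, "tz": -0.04, "turn": 0, "gripper": 0.015},
  {"tx": 0, "ty": 0, "tz": -0.05, "turn": 0, "gripper": 0.015},
])

```text
time_s: 12.75
tcp_pos: [0.5211, 0.0378, 0.0683]
eef_rot: [-90.0, -0.0, 174.7]
contact_force: [-1.2, -1.4, -2.4]
gripper_width: 0.0217
```

```bash
python3 -c "
from h import *
go(*fw(-132,-108),68,174.75)
p,d=capture('scene');cv2.imwrite('pics/s6.png',cv2.resize(p[190:350,220:440][:,:,::-1],None,fx=3,fy=3,interpolation=2))
p,d=capture('top');cv2.imwrite('pics/t6.png',cv2.resize(p[150:330,190:430][:,:,::-1],None,fx=3,fy=3,interpolation=2))
"
```

```text
pos [521.1  37.8  68.3] rot [-90.    -0.   174.74] t 12.75 F [-1.2 -1.4 -2.4] w 0.0217
tx -0.0009 ty 0.0003 tz -0.0228 turn -0.0002
```

View pics/s6.png

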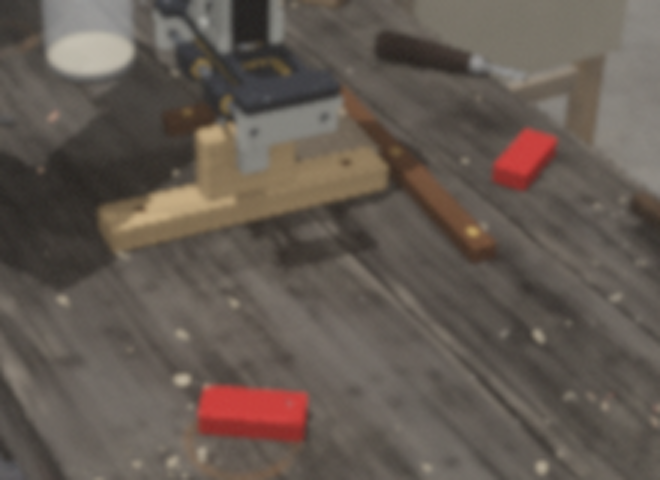

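View pics/t6.png

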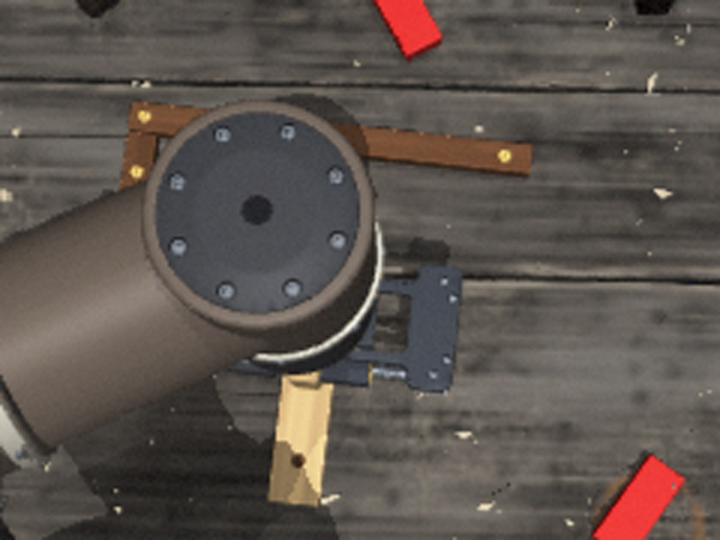

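Everything is tracking, with blank3 visible against the rail near the far batten. About 23 mm to go.

>>> apply_moves([
  {"tx": 0, "ty": 0, "tz": -0.006, "turn": 0, "gripper": 0.015},
  {"tx": 0, "ty": 0, "tz": -0.012, "turn": 0, "gripper": 0.015},
  {"tx": 0, "ty": 0, "tz": -0.017, "turn": 0, "gripper": 0.015},
  {"tx": 0, "ty": 0, "tz": -0.02, "turn": 0, "gripper": 0.015},
  {"tx": 0, "ty": 0, "tz": -0.02, "turn": 0, "gripper": 0.015},
])

```text
time_s: 13.35
tcp_pos: [0.5231, 0.0573, 0.0683]
eef_rot: [-90.0, 0.0, 174.8]
contact_force: [0.5, 0.0, -2.8]
gripper_width: 0.0219
```

>>> apply_moves([
  {"tx": 0, "ty": 0, "tz": -0.001, "turn": 0, "gripper": 0.015},
  {"tx": 0, "ty": 0, "tz": -0.001, "turn": 0, "gripper": 0.015},
])

```text
time_s: 13.55
tcp_pos: [0.523, 0.0578, 0.0683]
eef_rot: [-90.0, 0.0, 174.7]
contact_force: [-0.2, -1.1, -2.3]
gripper_width: 0.0217
```

>>> apply_moves([
  {"tx": 0, "ty": 0, "tz": -0.001, "turn": 0, "gripper": 0.015},
  {"tx": 0, "ty": 0, "tz": -0.001, "turn": 0, "gripper": 0.015},
])

```text
time_s: 13.75
tcp_pos: [0.5231, 0.0588, 0.0683]
eef_rot: [-90.0, -0.0, 174.7]
contact_force: [-0.3, 0.1, -2.4]
gripper_width: 0.0218
```

```bash
python3 -c "
from h import *
go(*fw(-132,-108),68,174.75);print(r.get_state()['moment'])
"
```

```text
pos [523.1  58.8  68.3] rot [-90.    -0.   174.73] t 13.75 F [-0.3  0.1 -2.4] w 0.0218
tx -0.0009 ty 0.0003 tz -0.0017 turn -0.0003
[-0.28371656  0.04278056 -0.00462639]
```

>>> apply_moves([
  {"tx": 0, "ty": 0, "tz": -0.001, "turn": 0, "gripper": 0.015},
  {"tx": 0, "ty": 0, "tz": -0.001, "turn": 0, "gripper": 0.015},
])

```text
time_s: 13.95
tcp_pos: [0.5232, 0.0598, 0.0683]
eef_rot: [-90.0, -0.0, 174.7]
contact_force: [-0.1, -1.0, -2.0]
gripper_width: 0.0219
```

>>> apply_moves([
  {"tx": 0, "ty": 0, "tz": -0.001, "turn": 0, "gripper": 0.015},
  {"tx": 0, "ty": 0, "tz": -0.001, "turn": 0, "gripper": 0.015},
])

```text
time_s: 14.15
tcp_pos: [0.5231, 0.0604, 0.0683]
eef_rot: [-90.0, -0.0, 174.7]
contact_force: [0.6, -4.8, -1.6]
gripper_width: 0.0219
```

>>> apply_moves([
  {"tx": 0, "ty": 0, "tz": -0.001, "turn": 0, "gripper": 0.015},
  {"tx": 0, "ty": 0, "tz": -0.001, "turn": 0, "gripper": 0.015},
])

```text
time_s: 14.35
tcp_pos: [0.5229, 0.0609, 0.0683]
eef_rot: [-89.9, -0.1, 174.7]
contact_force: [0.8, -6.8, -0.4]
gripper_width: 0.0218
```

>>> apply_moves([
  {"tx": 0, "ty": 0, "tz": -0.001, "turn": 0, "gripper": 0.015},
  {"tx": 0, "ty": 0, "tz": -0.001, "turn": 0, "gripper": 0.015},
])

```text
time_s: 14.55
tcp_pos: [0.5228, 0.0613, 0.0682]
eef_rot: [-89.9, -0.1, 174.7]
contact_force: [0.2, -9.5, 0.8]
gripper_width: 0.0218
```

>>> apply_moves([
  {"tx": 0, "ty": 0, "tz": 0.003, "turn": 0, "gripper": 0.015},
  {"tx": 0, "ty": 0, "tz": 0.012, "turn": 0, "gripper": 0.015},
  {"tx": 0, "ty": -0.005, "tz": 0.03, "turn": 0, "gripper": 0.015},
  {"tx": 0.02, "ty": -0.03, "tz": 0.05, "turn": 0, "gripper": 0.015},
  {"tx": 0.04, "ty": -0.05, "tz": 0.07, "turn": 0, "gripper": 0.015},
])

```text
time_s: 15.05
tcp_pos: [0.4768, -0.0038, 0.1185]
eef_rot: [-90.0, -0.0, 174.8]
contact_force: [0.7, -0.1, -2.3]
gripper_width: 0.0212
```

```bash
python3 -c "
from h import *
go(*fw(-135,-128),118,84.75)
p,d=capture('scene');cv2.imwrite('pics/s7.png',cv2.resize(p[190:350,220:440][:,:,::-1],None,fx=3,fy=3,interpolation=2))
p,d=capture('top');cv2.imwrite('pics/t7.png',cv2.resize(p[150:330,190:430][:,:,::-1],None,fx=3,fy=3,interpolation=2))
"
```

```text
pos [476.8  -3.8 118.5] rot [-8.9990e+01 -3.0000e-02  1.7476e+02] t 15.05 F [ 0.7 -0.1 -2.3] w 0.0212
tx -0.0383 ty 0.0005 tz -0.0483 turn 1.5710
```

View pics/s7.png

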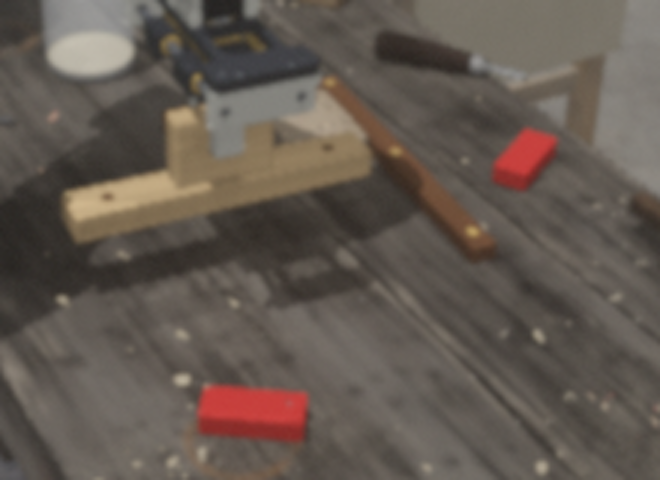

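View pics/t7.png

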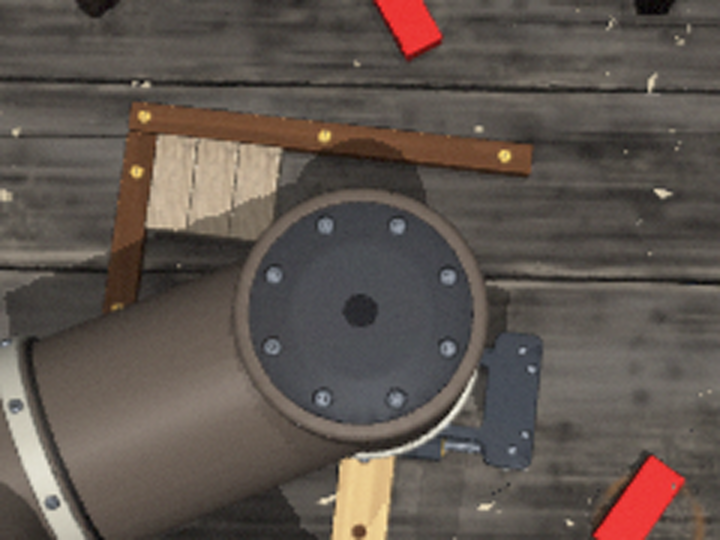

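The row is packed in the corner (crop px 150–280, 135–240). I'll do a light final press toward the far batten.

>>> apply_moves([
  {"tx": -0.008, "ty": 0, "tz": -0.01, "turn": 0.13, "gripper": 0.015},
  {"tx": -0.015, "ty": 0, "tz": -0.02, "turn": 0.26, "gripper": 0.015},
  {"tx": -0.022, "ty": 0, "tz": -0.03, "turn": 0.39, "gripper": 0.015},
  {"tx": -0.03, "ty": 0, "tz": -0.04, "turn": 0.52, "gripper": 0.015},
  {"tx": -0.036, "ty": 0, "tz": -0.048, "turn": 0.65, "gripper": 0.015},
])

```text
time_s: 15.65
tcp_pos: [0.5183, 0.0421, 0.118]
eef_rot: [-90.0, 0.0, 137.2]
contact_force: [1.0, 0.1, -2.6]
gripper_width: 0.022
```

>>> apply_moves([
  {"tx": 0, "ty": 0, "tz": 0, "turn": 0.13, "gripper": 0.015},
  {"tx": 0, "ty": 0, "tz": 0, "turn": 0.26, "gripper": 0.015},
  {"tx": 0, "ty": 0, "tz": 0, "turn": 0.39, "gripper": 0.015},
  {"tx": 0, "ty": 0, "tz": 0, "turn": 0.52, "gripper": 0.015},
  {"tx": 0, "ty": 0, "tz": 0, "turn": 0.65, "gripper": 0.015},
])

```text
time_s: 16.15
tcp_pos: [0.5177, 0.0416, 0.1179]
eef_rot: [-90.0, -0.0, 100.0]
contact_force: [0.6, -1.1, -3.1]
gripper_width: 0.0217
```

>>> apply_moves([
  {"tx": 0, "ty": 0, "tz": 0, "turn": 0.12, "gripper": 0.015},
  {"tx": 0, "ty": 0, "tz": 0, "turn": 0.22, "gripper": 0.015},
  {"tx": 0, "ty": 0, "tz": 0, "turn": 0.272, "gripper": 0.015},
  {"tx": 0, "ty": 0, "tz": 0, "turn": 0.272, "gripper": 0.015},
])

```text
time_s: 16.55
tcp_pos: [0.5177, 0.0416, 0.118]
eef_rot: [-90.0, -0.0, 84.7]
contact_force: [0.2, -0.2, -2.8]
gripper_width: 0.0215
```

```bash
python3 -c "
from h import *
go(*fw(-135,-128),68,84.75)
"
```

```text
pos [517.7  41.6 118. ] rot [-9.001e+01 -2.000e-02  8.465e+01] t 16.55 F [ 0.2 -0.2 -2.8] w 0.0215
tx -0.0006 ty 0.0500 tz -0.0017 turn -0.0017
```

>>> apply_moves([
  {"tx": 0, "ty": 0.02, "tz": 0, "turn": 0, "gripper": 0.015},
  {"tx": 0, "ty": 0.038, "tz": 0, "turn": 0, "gripper": 0.015},
  {"tx": 0, "ty": 0.047, "tz": 0, "turn": 0, "gripper": 0.015},
  {"tx": 0, "ty": 0.0498, "tz": 0, "turn": -0.0015, "gripper": 0.015},
  {"tx": 0, "ty": 0.0498, "tz": 0, "turn": -0.0015, "gripper": 0.015},
])

```text
time_s: 17.05
tcp_pos: [0.5176, 0.0413, 0.0684]
eef_rot: [-90.0, 0.0, 84.8]
contact_force: [-0.8, -0.1, -2.6]
gripper_width: 0.0218
```

>>> apply_moves([
  {"tx": 0, "ty": 0, "tz": -0.01, "turn": 0, "gripper": 0.015},
  {"tx": 0, "ty": 0, "tz": -0.02, "turn": 0, "gripper": 0.015},
  {"tx": 0, "ty": 0, "tz": -0.03, "turn": 0, "gripper": 0.015},
  {"tx": 0, "ty": 0, "tz": -0.04, "turn": 0, "gripper": 0.015},
  {"tx": 0, "ty": 0, "tz": -0.045, "turn": 0, "gripper": 0.015},
])

```text
time_s: 17.55
tcp_pos: [0.5637, 0.0371, 0.0685]
eef_rot: [-90.0, -0.0, 84.7]
contact_force: [-0.0, -0.2, -2.8]
gripper_width: 0.0218
```

>>> apply_moves([
  {"tx": 0, "ty": 0, "tz": -0.001, "turn": 0, "gripper": 0.015},
  {"tx": 0, "ty": 0, "tz": -0.003, "turn": 0, "gripper": 0.015},
  {"tx": 0, "ty": 0, "tz": -0.003, "turn": 0, "gripper": 0.015},
])

```text
time_s: 17.85
tcp_pos: [0.5652, 0.0368, 0.0684]
eef_rot: [-90.0, 0.0, 84.8]
contact_force: [0.3, 0.2, -2.2]
gripper_width: 0.0218
```

```bash
python3 -c "
from h import *
go(*fw(-85.4,-128),68,84.75)
"
```

```text
pos [565.2  36.8  68.4] rot [-89.99   0.    84.75] t 17.85 F [ 0.3  0.2 -2.2] w 0.0218
tx -0.0003 ty 0.0004 tz -0.0036 turn 0.0000
```

>>> apply_moves([
  {"tx": 0, "ty": 0, "tz": -0.001, "turn": 0, "gripper": 0.015},
  {"tx": 0, "ty": 0, "tz": -0.002, "turn": 0, "gripper": 0.015},
  {"tx": 0, "ty": 0, "tz": -0.002, "turn": 0, "gripper": 0.015},
])

```text
time_s: 18.15
tcp_pos: [0.5673, 0.0368, 0.0686]
eef_rot: [-90.0, -0.0, 84.8]
contact_force: [0.3, -0.3, -2.9]
gripper_width: 0.0218
```

>>> apply_moves([
  {"tx": 0, "ty": 0, "tz": -0.001, "turn": 0, "gripper": 0.015},
  {"tx": 0, "ty": 0, "tz": -0.002, "turn": 0, "gripper": 0.015},
  {"tx": 0, "ty": 0, "tz": -0.002, "turn": 0, "gripper": 0.015},
])

```text
time_s: 18.45
tcp_pos: [0.5688, 0.0364, 0.0683]
eef_rot: [-89.9, 0.0, 84.8]
contact_force: [-1.8, 0.4, -1.4]
gripper_width: 0.0219
```

>>> apply_moves([
  {"tx": 0, "ty": 0, "tz": -0.001, "turn": 0, "gripper": 0.015},
  {"tx": 0, "ty": 0, "tz": -0.001, "turn": 0, "gripper": 0.015},
])

```text
time_s: 18.65
tcp_pos: [0.5691, 0.0362, 0.0681]
eef_rot: [-89.9, 0.0, 84.8]
contact_force: [-5.1, 0.8, 0.2]
gripper_width: 0.0216
```

>>> apply_moves([
  {"tx": 0, "ty": 0, "tz": -0.001, "turn": 0, "gripper": 0.015},
  {"tx": 0, "ty": 0, "tz": -0.001, "turn": 0, "gripper": 0.015},
])

```text
time_s: 18.85
tcp_pos: [0.5692, 0.0359, 0.0679]
eef_rot: [-89.8, 0.1, 84.7]
contact_force: [-7.1, 1.2, 0.7]
gripper_width: 0.0216
```

>>> apply_moves([
  {"tx": 0, "ty": 0, "tz": 0.004, "turn": 0, "gripper": 0.015},
  {"tx": 0, "ty": 0, "tz": 0.015, "turn": 0, "gripper": 0.015},
  {"tx": -0.01, "ty": 0, "tz": 0.035, "turn": 0, "gripper": 0.015},
  {"tx": -0.035, "ty": 0, "tz": 0.055, "turn": 0, "gripper": 0.015},
  {"tx": -0.06, "ty": 0, "tz": 0.065, "turn": 0, "gripper": 0.015},
])

```text
time_s: 19.35
tcp_pos: [0.4993, -0.0176, 0.0686]
eef_rot: [-90.0, -0.0, 84.8]
contact_force: [0.3, -0.3, -2.9]
gripper_width: 0.0215
```

>>> apply_moves([
  {"tx": -0.01, "ty": 0, "tz": 0, "turn": 0, "gripper": 0.015},
  {"tx": -0.01, "ty": 0, "tz": 0, "turn": 0, "gripper": 0.015},
])

```text
time_s: 19.55
tcp_pos: [0.5001, -0.0282, 0.069]
eef_rot: [-90.1, -0.0, 84.7]
contact_force: [-0.0, 0.3, -2.5]
gripper_width: 0.0216
```

>>> apply_moves([
  {"tx": 0, "ty": 0.001, "tz": 0, "turn": 0, "gripper": 0.015},
  {"tx": 0, "ty": 0.0015, "tz": 0, "turn": 0, "gripper": 0.015},
  {"tx": 0, "ty": 0.0015, "tz": 0, "turn": 0, "gripper": 0.015},
])

```text
time_s: 19.85
tcp_pos: [0.5005, -0.0269, 0.0668]
eef_rot: [-90.0, -0.0, 84.8]
contact_force: [-0.0, 0.8, -3.7]
gripper_width: 0.0216
```

>>> apply_moves([
  {"tx": 0, "ty": 0.0005, "tz": 0, "turn": 0, "gripper": 0.015},
  {"tx": 0, "ty": 0.0005, "tz": 0, "turn": 0, "gripper": 0.015},
])

```text
time_s: 20.05
tcp_pos: [0.5004, -0.027, 0.0665]
eef_rot: [-90.0, -0.0, 84.8]
contact_force: [0.3, 1.3, -1.9]
gripper_width: 0.022
```

>>> apply_moves([
  {"tx": 0, "ty": 0.0005, "tz": 0, "turn": 0, "gripper": 0.015},
  {"tx": 0, "ty": 0.0005, "tz": 0, "turn": 0, "gripper": 0.015},
])

```text
time_s: 20.25
tcp_pos: [0.5005, -0.027, 0.0665]
eef_rot: [-90.0, -0.0, 84.8]
contact_force: [-1.0, 2.2, 4.6]
gripper_width: 0.022
```

```bash
python3 -c "
from h import *
go(0,0,67,84.75)
p,d=capture('scene');cv2.imwrite('pics/s8.png',cv2.resize(p[190:350,220:440][:,:,::-1],None,fx=3,fy=3,interpolation=2))
"
```

```text
pos [500.5 -27.   66.5] rot [-9.004e+01 -2.000e-02  8.478e+01] t 20.25 F [-1.   2.2  4.6] w 0.022
tx -0.0186 ty -0.0005 tz 0.5009 turn 0.0005
```

View pics/s8.png

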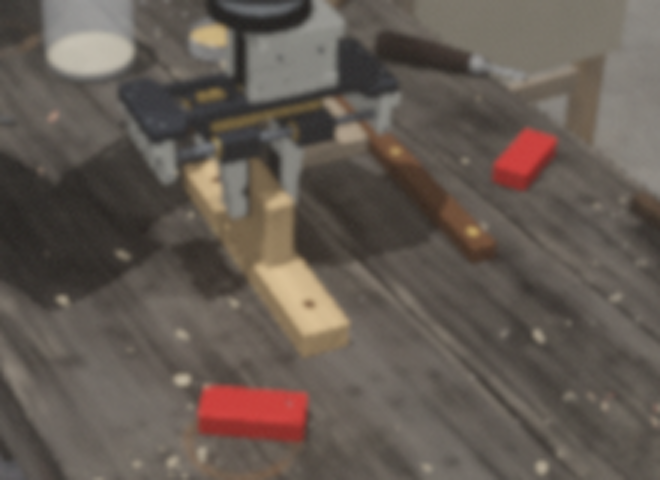

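The rail is standing on the bench (upward force now 4.6 N), clear of the row. Releasing.

>>> apply_moves([
  {"tx": 0, "ty": 0, "tz": 0, "turn": 0, "gripper": 0.03},
  {"tx": 0, "ty": 0, "tz": 0, "turn": 0, "gripper": 0.045},
  {"tx": 0, "ty": 0, "tz": 0, "turn": 0, "gripper": 0.06},
  {"tx": 0, "ty": 0, "tz": 0, "turn": 0, "gripper": 0.06},
  {"tx": 0, "ty": 0, "tz": 0, "turn": 0, "gripper": 0.06},
])

```text
time_s: 20.8
tcp_pos: [0.5001, -0.0275, 0.0659]
eef_rot: [-90.0, 0.0, 84.7]
contact_force: [-1.1, -0.2, 0.7]
gripper_width: 0.0559
```

>>> apply_moves([
  {"tx": 0, "ty": -0.015, "tz": 0, "turn": 0, "gripper": 0.06},
  {"tx": 0, "ty": -0.04, "tz": 0, "turn": 0, "gripper": 0.06},
  {"tx": 0, "ty": -0.075, "tz": 0, "turn": 0, "gripper": 0.06},
  {"tx": 0, "ty": -0.11, "tz": 0, "turn": 0, "gripper": 0.06},
  {"tx": 0, "ty": -0.15, "tz": 0, "turn": 0, "gripper": 0.06},
])

```text
time_s: 21.3
tcp_pos: [0.4994, -0.0276, 0.2169]
eef_rot: [-89.9, 0.0, 84.7]
contact_force: [1.0, -0.4, -0.4]
gripper_width: 0.0604
```

>>> apply_moves([
  {"tx": -0.045, "ty": -0.01, "tz": 0, "turn": 0, "gripper": 0.06},
  {"tx": -0.09, "ty": -0.02, "tz": 0, "turn": 0, "gripper": 0.06},
  {"tx": -0.135, "ty": -0.03, "tz": 0, "turn": 0, "gripper": 0.06},
  {"tx": -0.18, "ty": -0.03, "tz": 0, "turn": 0, "gripper": 0.06},
  {"tx": -0.22, "ty": -0.03, "tz": 0, "turn": 0, "gripper": 0.06},
])

```text
time_s: 21.8
tcp_pos: [0.4796, -0.2484, 0.2465]
eef_rot: [-90.1, 0.0, 84.8]
contact_force: [2.5, 0.4, -0.6]
gripper_width: 0.06
```

>>> apply_moves([
  {"tx": -0.04, "ty": 0, "tz": 0, "turn": 0, "gripper": 0.06},
  {"tx": -0.08, "ty": 0, "tz": 0, "turn": 0, "gripper": 0.06},
  {"tx": -0.1, "ty": 0, "tz": 0, "turn": 0, "gripper": 0.06},
  {"tx": -0.1, "ty": 0, "tz": 0, "turn": 0, "gripper": 0.06},
])

```text
time_s: 22.2
tcp_pos: [0.4701, -0.3484, 0.2452]
eef_rot: [-89.9, 0.0, 84.6]
contact_force: [-0.4, 0.1, -0.7]
gripper_width: 0.0598
```

```bash
python3 -c "
from h import *
go(0,0,67,84.75)
p,d=capture('scene');cv2.imwrite('pics/s9.png',p[:,:,::-1])
p,d=capture('top');np.savez('top9.npz',p=p,d=d);cv2.imwrite('pics/t9.png',p[:,:,::-1]);cv2.imwrite('pics/t9c.png',cv2.resize(p[175:275,215:335][:,:,::-1],None,fx=6,fy=6,interpolation=2))
for q in blanks(p):print(np.round(q[:5],1),np.round(wf(q[:2]),1))
"
```

```text
pos [ 470.1 -348.4  245.2] rot [-89.93   0.    84.58] t 22.2 F [-0.4  0.1 -0.7] w 0.0598
tx 0.3024 ty 0.1782 tz 0.5009 turn -0.0030
[509.1  35.1  41.4  16.7  86.1] [-144.7 -134.6]
[628.3 115.1  90.3  69.8  84.4] [-33.3 -44.1]
```

View pics/t9c.png

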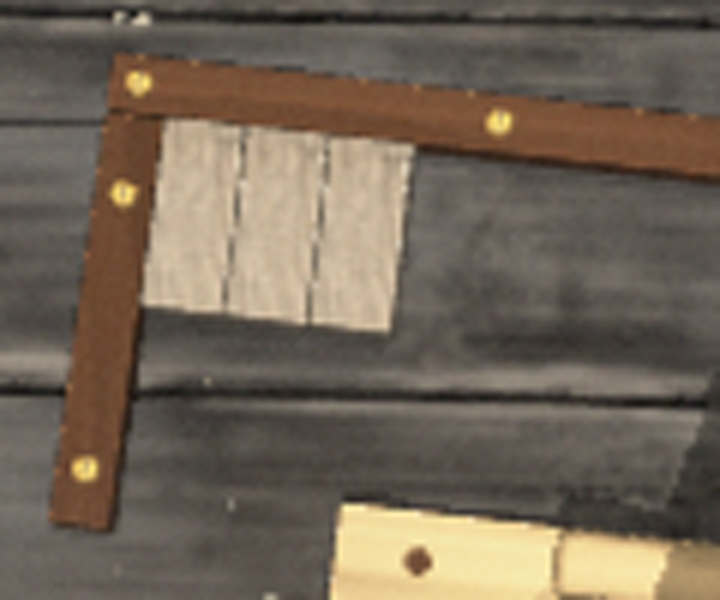

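View pics/t9.png

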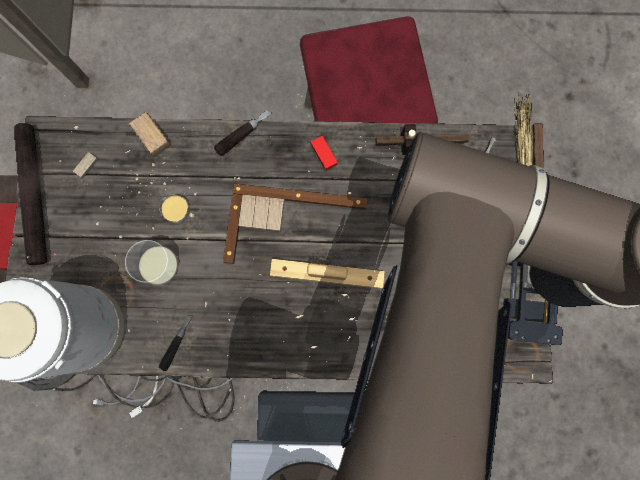

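View pics/s9.png

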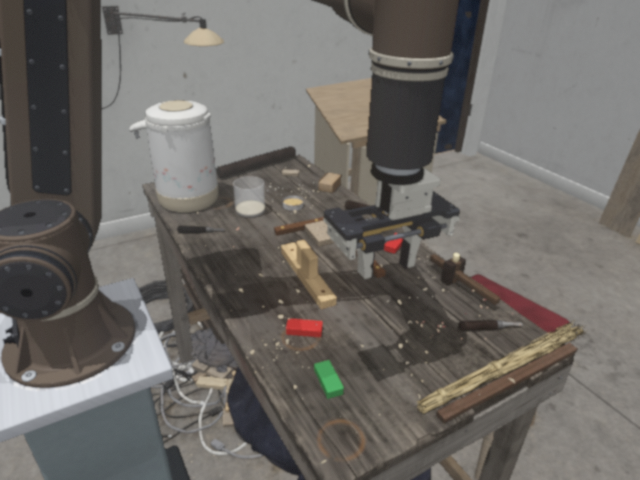

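The top crop shows the three blanks flush in the corner (crop px 145–413, 118–330). Their outline measures 90.3 x 69.8 mm, so there are no gaps. The straightedge stands clear below them, and the glass, tin and chisel are where they were.

```bash
python3 -c "
from h import *
r.close_job();print(r.get_state()['time_s'])"
```

```text
the job is handed in; nothing more can be done
the job is handed in; nothing more can be done
```

The three blanks are packed in the corner of the fence, and the job was handed in at about 22.3 s. I gripped the straightedge by its grip and pushed the blanks to the far batten. I then turned it 90° and packed the row against the side batten with about 9.5 N. A last press toward the far batten used about 7 N. After that I set the straightedge on the bench, let go and moved the arm away.

**Last checks:**
- **Packing:** the row's outline measures 90.3 × 69.8 mm, against 90 × 70 nominal for three blanks packed without gaps. It is turned -5.6°, where the fence measures -5.25°. In the close top view it looks flush with both battens.
- **Straightedge:** it stands upright, clear of the blanks and both battens.
- **Bystanders:** the glass, wax tin and look-alikes look unmoved by eye; I did not measure them. The far chisel, at (480,165) in the top view, is partly hidden by the arm in the last top picture. It was never approached.
- **Small disagreement:** contact at both battens came about 2–3 mm beyond the camera estimate, close to the stated calibration error, so I pushed until the force rose instead of trusting the position.

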